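Scan the yellow stock card

ROBOT

A 6-joint arm with a two-finger parallel gripper is mounted at the origin on a cart in front of the work surface, level with it; the furniture and walls round the work are solid. World frame = base frame: x ahead of the robot, y to its left, z up, the work surface at z = 0. Lengths are in mm, angles in rad, forces in N, time in s.
With the tool pointing down it reaches from about 350 to 875 mm from the base axis. Payload 4.2 kg.
Tool frame: the origin (TCP) lies between the finger pads; the fingertips stand 14 mm ahead of it and the grasp point (between the pads) lies 5 mm behind it; z points along the fingers, y is the line along which they close (so a half turn about z gives the same grasp; the last joint's range is limited). The gripper opens to 85 mm and grips with 20 to 120 N. Pads are 22 mm wide; open, the fingers measure 114 mm over their backs; the gripper's body (76 mm by 85 mm) begins 54 mm behind the grasp point. The pads swing forward as they close: fully open they stand 13 mm farther back than shut.
Start: joints at [-0.854, 0.385, 0.008, 0, -1.194, -0.259], TCP at [276.246, -560.613, 245.312] pointing down, gripper open.
Joint ranges: [-3.14, 3.14], [-1.21, 2.06], [-1.07, 1.41], [-3.16, 2.05], [-2.99, -0.16], [-3.1, 3.1]. Speed limits (rad/s): [2.79, 2.79, 3.14, 3.14, 3.14, 3.14].

INTERFACE

Orientations are given as a unit quaternion [x, y, z, w].
In Python, from bench import * gives the robot as it stands.
- The arm moves only by the tool carry_out, never from a script. Its argument "motion" is a list of rows, each a list of 7 numbers: the turn, a rotation vector about the tool's x, y, z in rad, then the shift along the tool's x, y, z in mm, then the opening, from -1 (shut) to 1 (fully open), so that 0 is half open. A call has 1 to 5 rows; each row is the pose to reach, as a shift and turn from the pose commanded when the call began, along the tool's axes at that moment; what a row does not reach only later rows make up. A row lasts 1/8 s, in which the tool goes at most 62.5 mm and 10.7 degrees, less where a joint would pass 70% of its speed; a pose out of reach is approached as far as the arm can. A call with a gripper value outside its range is refused whole. The fingers move at their own pace and stop on an object; the grip force is fixed at half the most. Time passes only in rows, so rows that repeat a pose let the fingers close. It gives the time, the measured TCP pose, the force, the opening and the grip force at its end, in the units of the state.
- read_state(): the state, without advancing time (a new reading comes with each control period).
- get_image(name): name is "scene" or "top" or "wrist"; returns a dict with "color" (480x640x3 uint8, blue, green, red), "mtx" (3x3 intrinsics, pixels), "position" and "orientation" of the camera in the world. Camera axes: x right, y down, z forward; pixel columns grow to the right and rows downward; lengths in mm; the calibration is good to about 2 mm. A picture is of the moment at which its call begins. There is no depth.
- job_done(): hands the job in; it is judged then, once.
The state is a dict: "clock": time; "joints": joint angles; "joint_vel": joint speeds; "joint_efforts": joint torques, N m; "position": TCP position; "ee_rot": TCP orientation; "contact_force": force on the tool from outside, world axes, zero at the start; "wrist_torque": the same for the moment, N m; "gripper_width": finger opening in mm; "grasp_force": force on a finger pad.
Only numpy, scipy, OpenCV 4.12 (cv2) and the standard library are available. Lean on these libraries where they do the work, as an engineer would, in place of code of your own. Each camera call takes 0.05 s, during which the arm holds its last target. There are 200 camera calls.

TASK

Book out the cable spool: take the hand scanner from its cradle and aim it at the middle of the bar code on the yellow-framed card, square on to the tilted card and about 10 cm away, and hold it steady there for two seconds. Then lay it gently back in its cradle, seated as it was before with its window at the same end, and let go. Do not scan the blue-framed card, and leave both card stands and the other things where they are.

Things in the scene. Friction and masses are not known exactly. Their poses are not given: they have to be found in the camera images.
- scanner_mid (a point): Hand scanner, loose, 0.18 kg, a bar 160 mm long (x), flat below. This point is its middle, 15 mm above its underside, on the centre line of the white handle (36 mm wide in y, 30 high, x -80 to +32 mm): the place to grip, across y. x points along it to the window, z up out of its top (orange button). The black head (x +32 to +80) is 50 wide, 36 high.
- scan_window (a point): Centre of the scanner's dark red window, on the end face of the black head, 80 mm in +x and 3 mm in +z from scanner_mid. The scanner looks out along +x of this point; axes as scanner_mid. It needs no button press.
- cradle_seat (a point): Fixed cradle, 196 x 74 mm, 50 high: two grey saddles carry the scanner's underside 30 mm above the table. This point is there in the middle, 15 mm below scanner_mid when seated. x points to the end where the window lies, z up. Between the saddles (x -52 to +46 mm) it is open down to the 6 mm base plate, for fingers. Play: about 4 mm each way sideways, 7 mm lengthwise.
- yellow_code (a point): Middle of the bar code on the yellow-framed card's face, 68 mm above the table. The card is 100 wide, 124 high, leans back 0.35 rad (20 degrees) and has a black foot 80 x 100 mm; loose, 0.53 kg. x points squarely into the card (away from the viewer and 20 degrees downward): a scanner aimed squarely has its x along this x. y runs along the width, z up the face.
- blue_code (a point): The same on the blue-framed card, which must not be scanned. Same size, same axes.
- fibre_spool: Spool of yellow cable, 100 mm across, 49 mm high, standing loose at the right: a bystander. Origin at the centre of its underside.
- sleeve_vial: Clear tube with a blue cap, 30 mm across, 78 mm high, standing loose between the cards: a bystander. Origin at the centre of its underside.
- cleaner_cassette: Blue cleaning cassette, 66 x 105 x 34 mm, lying loose at the left: a bystander. Origin at the centre of its underside.
Things that resemble listed ones, but are neither listed nor needed, are in the scene too. Leave any purple look-alike of the part that bears scanner_mid alone.

How it is judged:
By the outcome, as a careful person would: the job done as asked, in the order asked, and still so for the second after the job is handed in, with the robot touching nothing.
It also fails if it takes over 45 s, if anything falls off the work surface, if the arm or the gripper's body presses on something with over 40 N, if the wrist force passes 120 N, or if a joint passes its speed limit or range.

## Working session

There is one attempt and no reset: what is moved stays moved. The work goes in short steps, Python scripts to look and compute and a tool call to move; the robot and the scene stay as the last step left them, time stands still between calls to the robot, and variables do not carry over. Pictures are saved under pics/ and viewed, at most 10 in all, crops included, and the job is handed in when it is done.

Besides the shell and the picture viewer there is one more tool, called after ">>>" by a JSON object that holds its "method" and its "body". carry_out: Moves the arm, as the interface text tells. Its arguments: {"type":"object","properties":{"motion":{"type":"array"}},"required":["motion"]}

```bash
mkdir -p pics; ls
cat > h.py <<'E'
from bench import *
import numpy as np, cv2
from scipy.spatial.transform import Rotation as R
def ray(im,u,v):
    d=np.linalg.inv(im["mtx"])@[u,v,1.]
    return np.array(im["position"]),R.from_quat(im["orientation"]).as_matrix()@d
def onz(im,u,v,z):
    p,d=ray(im,u,v); return p+d*(z-p[2])/d[2]
def proj(im,P):
    q=R.from_quat(im["orientation"]).as_matrix().T@(np.atleast_2d(P)-im["position"]).T
    q=np.array(im["mtx"])@q; return (q[:2]/q[2]).T
E
python3 - <<'E'
from h import *
s=read_state();print({k:np.round(v,3).tolist() for k,v in s.items()})
for n in("scene","top"):
    im=get_image(n);cv2.imwrite(f"pics/{n}0.png",im["color"]);np.save(f"{n}0.npy",im,allow_pickle=True)
    print(n,im["position"],im["orientation"],im["mtx"])
E
```

```text
pics
{'clock': 0.0, 'joints': [-0.854, 0.386, 0.007, -0.001, -1.194, -0.259], 'joint_vel': [-0.0, 0.001, -0.0, -0.002, -0.001, -0.0], 'joint_efforts': [-0.0, -39.229, 18.84, 4.186, -0.005, 0.0], 'position': [276.025, -560.127, 244.232], 'ee_rot': [-0.227, 0.974, 0.001, -0.0], 'contact_force': [0.362, 0.08, 0.11], 'wrist_torque': [-0.015, -0.049, -0.036], 'grasp_force': 0.0, 'gripper_width': 85.478}
scene [-189.29511066  522.22191982  897.54752774] [-0.37074576  0.83097956 -0.37349944  0.18032949] [[520.29206122   0.         330.63736813]
 [  0.         520.29206122 238.19198773]
 [  0.           0.           1.        ]]
top [ 265.59907029 -112.84411243 1511.68004406] [-0.67693902  0.72916842 -0.07196341  0.06991606] [[594.25276598   0.         318.36350406]
 [  0.         594.25276598 235.3399429 ]
 [  0.           0.           1.        ]]
```

View pics/scene0.png

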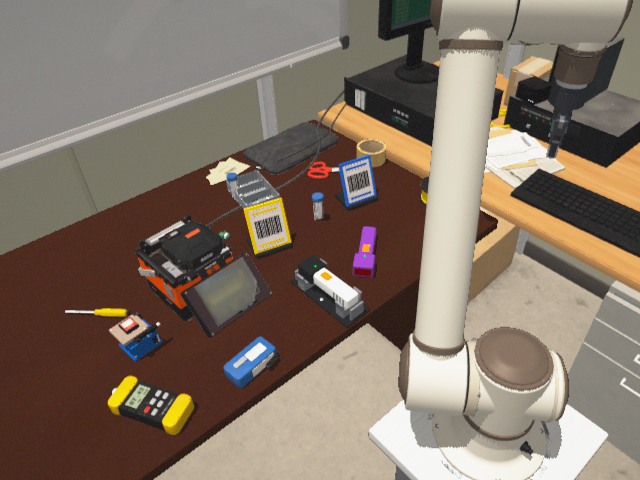

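View pics/top0.png

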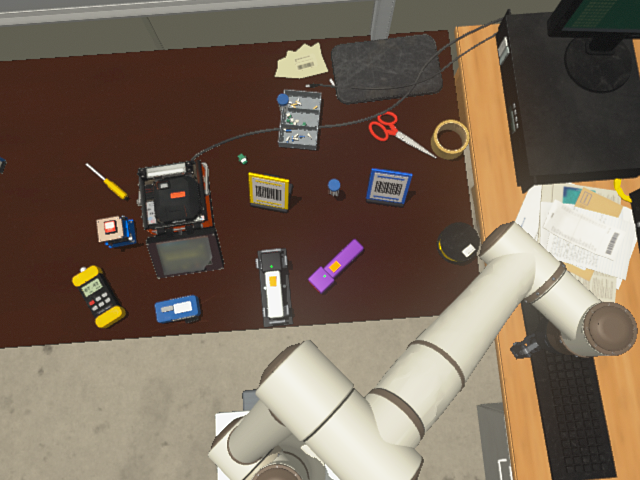

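Candidates for the scanner are the white-handled one in the cradle (top 272,285; scene 330,287) and the loose purple look-alike (top 337,265; scene 365,252). I choose the white one, whose black head points away from the robot. The yellow card is at top (270,191) and the blue one at (388,186). Next I check both in a close crop.

Run:
```python
from h import *
im=np.load("top0.npy",allow_pickle=True).item();c=im["color"]
a=cv2.resize(c[165:335,220:320],None,fx=3.5,fy=3.5,interpolation=cv2.INTER_CUBIC)
s=np.load("scene0.npy",allow_pickle=True).item()["color"]
b=cv2.resize(s[185:325,235:375],(400,400),interpolation=cv2.INTER_CUBIC)
o=np.zeros((595,760,3),np.uint8);o[:,:350]=a;o[:400,355:755]=b
cv2.imwrite("pics/crop0.png",o)
```

```text
(no output)
```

View pics/crop0.png

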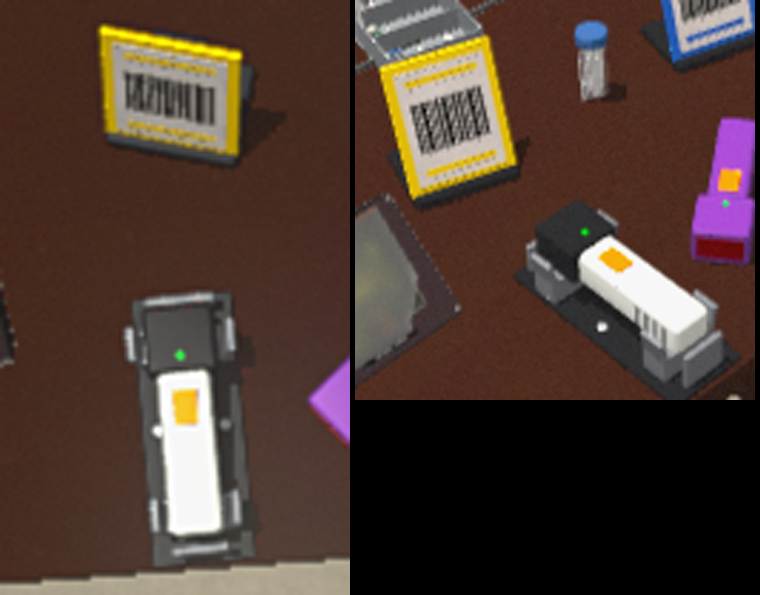

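The crop confirms it. The white scanner lies in the cradle with its black head at the far end, towards the yellow card: handle top from crop (158–208, 371) to (168–220, 532). The yellow card's corners are at crop (102,27), (243,52), (240,155), (105,133), and its code is at (169,97).

Run:
```python
from h import *
from scipy.optimize import least_squares
T=np.load("top0.npy",allow_pickle=True).item();S=np.load("scene0.npy",allow_pickle=True).item()
t=lambda x,y:(220+x/3.5,165+y/3.5); s=lambda x,y:(235+(x-355)/2.857,185+y/2.857)
# scanner
n=onz(T,*t(194,532),60);f=onz(T,*t(183,371),60);w=onz(T,*t(180,305),66)
print("handle near",n,"far",f,"len",np.linalg.norm(n-f),"head end",w)
for a,b,y in((158,208,371),(168,220,532)): print("width",np.linalg.norm(onz(T,*t(a,y),60)-onz(T,*t(b,y),60)))
d=f-n;print("yaw",np.arctan2(d[1],d[0]))
n2,f2=onz(S,*s(689,330),60),onz(S,*s(598,252),60);print("scene near/far",n2,f2)
# card
ct=np.array([t(102,27),t(243,52),t(240,155),t(105,133)]);cs=np.array([s(380,68),s(487,37),s(518,163),s(412,200)])
loc=np.array([[0,50,62],[0,-50,62],[0,-50,-62],[0,50,-62]])
def fr(yaw): return (R.from_euler('z',yaw)*R.from_euler('y',.35)).as_matrix()
def res(p): 
    P=loc@fr(p[2]).T+[p[0],p[1],p[3]]
    return np.r_[(proj(T,P)-ct).ravel(),(proj(S,P)-cs).ravel()]
r=least_squares(res,[600,0,0,68]);print("card",r.x,"rms",np.sqrt(np.mean(r.fun**2)));print(np.round(r.fun,1))
print("code top",onz(T,*t(169,97),68),"scene",onz(S,*s(451,119),68))
for nme,u,z in(("vial",(334,186),78),("blue",(388,187),68),("purple",(337,265),30)): print(nme,onz(T,*u,z))
print("edge",onz(T,220,335,0),onz(T,320,327,0))
print(read_state()["joints"])
```

```text
handle near [367.15155476  -9.3119353   60.        ] far [480.05293846  -8.26422216  60.        ] len 112.90624492422675 head end [526.199262    -9.32161318  66.        ]
width 35.21037212388404
width 36.05497245203666
yaw 0.009279629968360525
scene near/far [362.16240877   1.81989177  60.        ] [472.03963512  -1.6239108   60.        ]
card [ 6.82248057e+02 -1.17652506e+01 -2.55670248e-01  6.51087521e+01] rms 0.6173852097802087
[-0.7  0.3 -0.8  0.2 -0.6 -0.8  0.4 -1.2  0.4  0.5  0.8 -0.3  0.1  0.4
  0.9 -0.2]
code top [677.97817296 -10.37716656  68.        ] scene [678.71633039  -8.72259824  68.        ]
vial [ 680.1637293  -176.24362104   78.        ]
blue [ 670.23739388 -312.14462821   68.        ]
purple [ 487.57015459 -169.58904857   30.        ]
edge [336.84238661 136.54362297   0.        ] [ 338.0957863  -115.46537197    0.        ]
[-8.54400865e-01  3.85482558e-01  6.75309956e-03 -3.89598180e-04
 -1.19402950e+00 -2.58599733e-01]
```

```bash
cat >> h.py <<'E'
def toolR(yaw,pitch=0):
    "tool orientation gripping the scanner whose x has this yaw and downward pitch"
    M=(R.from_euler('z',yaw)*R.from_euler('y',pitch)).as_matrix()
    return R.from_matrix(np.c_[-M[:,0],M[:,1],-M[:,2]])
def rel(p,Rt):
    s=read_state();r=R.from_quat(s["ee_rot"])
    print("t",round(s["clock"],2),"rel",np.round((r.inv()*Rt).as_rotvec(),3).tolist(),np.round(r.inv().apply(np.array(p)-s["position"]),1).tolist())
E
python3 -c "
from h import *
rel([430,-9,250],toolR(0.01))"
```

```text
t 0.1 rel [0.002, -0.001, 0.448] [-381.7, 426.4, -4.9]
```

>>> {"method": "carry_out", "body": {"motion": [[0.002,0,0.09,-38,43,-1,1],[0.002,0,0.18,-76,85,-1,1],[0.002,0,0.27,-114,128,-2,1],[0.002,0,0.36,-152,170,-3,1],[0.002,0,0.448,-190,213,-4,1]]}}

```text
clock: 0.72
position: [352.6, -283.8, 249.1]
ee_rot: [-0.003, 1.0, -0.001, 0.0]
contact_force: [0.9, 0.1, -0.4]
gripper_width: 85.2
grasp_force: 0.0
```

```bash
python3 -c "
from h import *
rel([430,-9,250],toolR(0.01))"
```

```text
t 0.72 rel [-0.002, 0.0, -0.004] [-79.2, 274.3, -1.4]
```

>>> {"method": "carry_out", "body": {"motion": [[0,0,0,-16,55,0,1],[0,0,0,-32,110,0,1],[0,0,0,-48,165,0,1],[0,0,0,-64,220,0,1],[0,0,0,-79,274,0,1]]}}

```text
clock: 1.35
position: [428.8, -8.9, 248.8]
ee_rot: [-0.005, 1.0, -0.001, 0.0]
contact_force: [0.8, -0.4, -0.2]
gripper_width: 85.5
grasp_force: 0.0
```

Run:
```python
from h import *
im=get_image("wrist");np.save("w1.npy",im,allow_pickle=True);cv2.imwrite("pics/w1.png",im["color"])
s=read_state();print(s["clock"],s["position"],s["joints"],im["position"],R.from_quat(im["orientation"]).as_matrix()[:,2])
```

```text
1.4 [431.00764392  -4.63813    248.90947418] [ 3.70063169e-01  4.25375641e-02 -4.31678898e-01  1.62175534e-03
 -1.09390995e+00 -1.92683782e+00] [349.95109963  -9.31079982 377.64140001] [ 3.08694748e-01  2.82770580e-04 -9.51161118e-01]
```

View pics/w1.png

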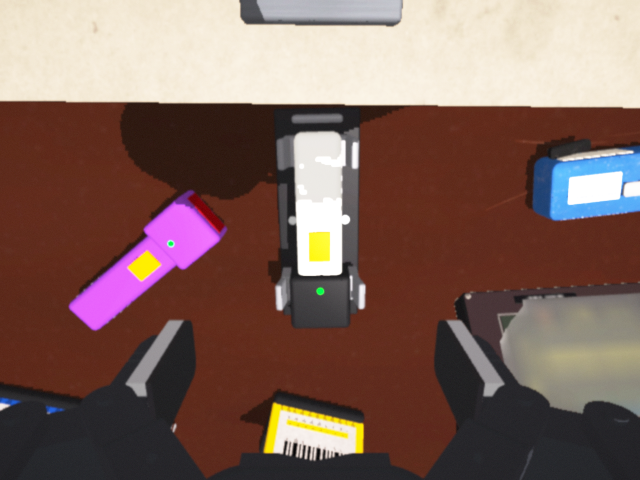

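The wrist view shows the white handle's top from (319,132) to (319,275), the head ending at about (320,327), and the yellow card at the bottom (around 315,430). The camera was still settling, so I measure with this image's own pose.

Run:
```python
from h import *
W=np.load("w1.npy",allow_pickle=True).item()
for u,z in(((319,132),60),((319,275),60),((295,240),60),((342,240),60),((320,320),66),((292,310),66),((348,310),66),((292,219),6),((346,219),6),((318,165),60),((319.5,245),60)): print(u,onz(W,*u,z).round(1))
s=read_state();print(s["position"],s["ee_rot"])
rel([447,-9,90],toolR(0.01))
```

```text
(319, 132) [367.5  -6.7  60. ]
(319, 275) [481.3  -5.3  60. ]
(295, 240) [451.3 -24.9  60. ]
(342, 240) [450.9  12.7  60. ]
(320, 320) [519.4  -4.1  66. ]
(292, 310) [510.4 -27.4  66. ]
(348, 310) [509.9  19.   66. ]
(292, 219) [448.3 -30.2   6. ]
(346, 219) [447.8  19.5   6. ]
(318, 165) [391.7  -7.2  60. ]
(319.5, 245) [455.3  -5.2  60. ]
[431.00764392  -4.63813    248.90947418] [-7.38200604e-03  9.99971602e-01 -1.99830633e-04  1.50395330e-03]
t 1.4 rel [-0.0, 0.003, 0.005] [-15.4, -4.5, 159.0]
```

>>> {"method": "carry_out", "body": {"motion": [[0,0.003,0.005,-8,-1,45,1],[0,0.003,0.005,-16.5,-2,90,1],[0,0.003,0.005,-16.5,-2,130,1],[0,0.003,0.005,-16.5,-2,160,1],[0,0.003,0.005,-16.5,-2,175,1]]}}

```text
clock: 2.02
position: [444.2, -13.4, 71.9]
ee_rot: [-0.002, 1.0, -0.002, -0.003]
contact_force: [0.8, 0.6, 0.9]
gripper_width: 85.6
grasp_force: 0.0
```

Run:
```python
from h import *
im=get_image("wrist");np.save("w2.npy",im,allow_pickle=True);cv2.imwrite("pics/w2.png",im["color"])
s=read_state();print(s["clock"],s["position"],s["ee_rot"]);rel([448,-6.5,40],toolR(0.012))
```

```text
2.075 [443.4347181  -13.6094964   70.80320341] [-0.00200772  0.99998729 -0.00173932 -0.00428628]
t 2.08 rel [-0.003, -0.009, -0.008] [-4.9, 7.2, 30.7]
```

View pics/w2.png

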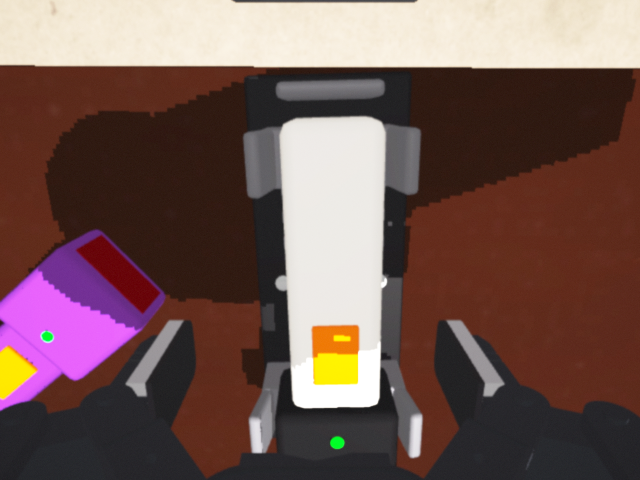

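The handle spans near end (281–385, 118) to far end (290–380, 406), midline about 333–335. It sits right of the midpoint between the fingers, (190+437)/2 ≈ 314, so the tool must go about +y.

Run:
```python
from h import *
W=np.load("w2.npy",allow_pickle=True).item()
print(W["position"])
for u,z in(((333,118),60),((335,406),60),((281,130),60),((385,130),60),((290,400),60),((380,400),60),((281,283),6),((383,283),6)): print(u,onz(W,*u,z).round(1))
for i in range(3):
    s=read_state();print(s["clock"],s["position"].round(1) if hasattr(s["position"],'round') else s["position"],np.abs(s["joint_vel"]).max())
```

```text
[366.26413208 -13.2209513  201.26842321]
(333, 118) [368.7  -7.8  60. ]
(335, 406) [480.7  -5.1  60. ]
(281, 130) [372.5 -24.7  60. ]
(385, 130) [372.4   9.3  60. ]
(290, 400) [477.9 -23.3  60. ]
(380, 400) [477.7  13.   60. ]
(281, 283) [449.9 -30.7   6. ]
(383, 283) [449.7  21.    6. ]
2.075 [443.4 -13.6  70.8] 0.07010231101747044
2.075 [443.4 -13.6  70.8] 0.07010231101747044
2.075 [443.4 -13.6  70.8] 0.07010231101747044
```

>>> {"method": "carry_out", "body": {"motion": [[0,0,0,0,7,0,1],[0,0,0,0,7,5,1],[0,0,0,0,7,5,1],[0,0,0,0,7,5,1]]}}

```text
clock: 2.58
position: [445.6, -5.9, 69.2]
ee_rot: [-0.002, 1.0, -0.001, -0.001]
contact_force: [-0.6, -1.3, -0.4]
gripper_width: 85.1
grasp_force: 0.0
```

Run:
```python
from h import *
s=read_state();print(s["clock"],s["position"],np.abs(s["joint_vel"]).max());rel([448.7,-6.2,40],toolR(0.018))
```

```text
2.575 [445.6018374   -5.92391937  69.22894795] 0.004186497525148254
t 2.58 rel [-0.002, -0.002, -0.013] [-3.1, -0.2, 29.2]
```

>>> {"method": "carry_out", "body": {"motion": [[0,0,-0.013,-2.5,0,10,1],[0,0,-0.013,-2.5,0,20,1],[0,0,-0.013,-2.5,0,27,1],[0,0,-0.013,-2.5,0,29,1],[0,0,-0.013,-2.5,0,29,1]]}}

```text
clock: 3.2
position: [447.8, -6.1, 39.6]
ee_rot: [-0.009, 1.0, -0.001, -0.002]
contact_force: [0.8, 0.0, 0.2]
gripper_width: 85.3
grasp_force: 0.0
```

>>> {"method": "carry_out", "body": {"motion": [[0,0,0,0,0,0,0.3],[0,0,0,0,0,0,0.0],[0,0,0,0,0,0,-0.5],[0,0,0,0,0,0,-1],[0,0,0,0,0,0,-1]]}}

```text
clock: 3.82
position: [448.2, -5.9, 40.2]
ee_rot: [-0.009, 1.0, -0.001, -0.001]
contact_force: [-0.9, 0.5, 4.7]
gripper_width: 35.3
grasp_force: 60.5
```

>>> {"method": "carry_out", "body": {"motion": [[0,0,0,0,0,-8,-1],[0,0,0,0,0,-30,-1],[0,0,0,0,0,-60,-1],[0,0,0,0,0,-85,-1],[0,0,0,0,0,-100,-1]]}}

```text
clock: 4.45
position: [448.0, -5.9, 141.1]
ee_rot: [-0.009, 1.0, -0.001, -0.001]
contact_force: [0.2, 0.2, -1.0]
gripper_width: 35.9
grasp_force: 59.9
```

Run:
```python
from h import *
im=get_image("top");np.save("t2.npy",im,allow_pickle=True)
im=get_image("scene");np.save("s2.npy",im,allow_pickle=True)
im2=get_image("wrist");np.save("w3.npy",im2,allow_pickle=True);cv2.imwrite("pics/w3.png",im2["color"])
s=read_state();print(s["clock"],s["position"],s["ee_rot"],s["grasp_force"],s["gripper_width"])
```

```text
4.6 [448.02374522  -5.77517073 140.20549518] [-8.72030836e-03  9.99961548e-01 -5.84525325e-04 -7.18797755e-04] 59.86878275871277 35.1996715672993
```

View pics/w3.png

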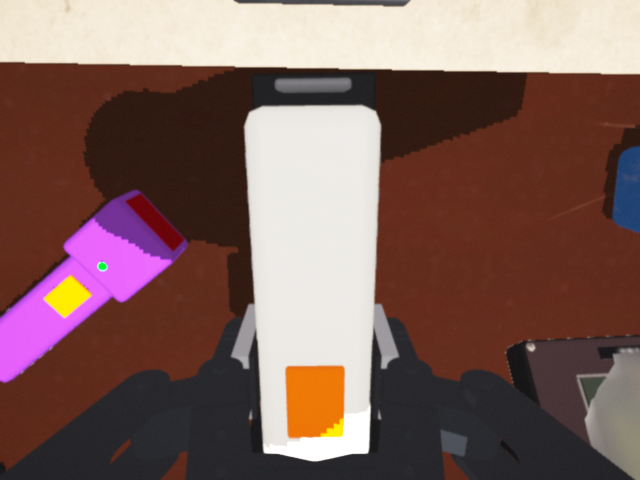

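The scanner is held centred between the fingers, with its handle at (245–381, 125) to (262–370, 450). Now I refine the card's yaw by contour and check the scanner's pitch in the grip.

Run:
```python
from h import *
from scipy.optimize import least_squares
T=np.load("top0.npy",allow_pickle=True).item();S=np.load("scene0.npy",allow_pickle=True).item()
def corners(im,x0,y0,x1,y1):
    c=cv2.resize(im["color"][y0:y1,x0:x1],None,fx=8,fy=8,interpolation=cv2.INTER_CUBIC)
    h=cv2.cvtColor(c,cv2.COLOR_BGR2HSV);m=cv2.inRange(h,(18,110,90),(38,255,255))
    k=max(cv2.findContours(m,0,2)[0],key=cv2.contourArea);hull=cv2.convexHull(k)
    q=cv2.approxPolyN(hull,4).reshape(-1,2).astype(float)
    q=(q+.5)/8-.5+[x0,y0]
    return q
ct=corners(T,240,165,300,218);cs=corners(S,235,185,300,260)
loc=np.array([[0,50,62],[0,-50,62],[0,-50,-62],[0,50,-62]])
def fr(yaw): return (R.from_euler('z',yaw)*R.from_euler('y',.35)).as_matrix()
P=lambda p:loc@fr(p[2]).T+[p[0],p[1],p[3]]
p0=[682,-12,-.256,66]
o=lambda q,im:q[[np.argmin(np.linalg.norm(q-a,axis=1)) for a in proj(im,P(p0))]]
ct,cs=o(ct,T),o(cs,S);print(ct.round(1).tolist(),cs.round(1).tolist())
for nm,w in(("both",(1,1)),("top",(1,0)),("scene",(0,1))):
    r=least_squares(lambda p:np.r_[w[0]*(proj(T,P(p))-ct).ravel(),w[1]*(proj(S,P(p))-cs).ravel()],p0);print(nm,r.x.round(3),np.sqrt(np.mean(r.fun**2)))
W=np.load("w3.npy",allow_pickle=True).item()
s=read_state();Rt=R.from_quat(s["ee_rot"]).as_matrix();mid=s["position"]-5*Rt[:,2]
M=np.c_[-Rt[:,0],Rt[:,1],-Rt[:,2]]
for l in([-80,18,15],[-80,-18,15],[32,18,15],[32,-18,15]): print(l,proj(W,mid+M@l).round(0))
```

```text
[[247.1, 170.7], [289.1, 178.7], [287.6, 209.7], [249.2, 202.6]] [[242.1, 208.1], [281.6, 195.8], [291.9, 242.1], [254.1, 254.9]]
both [ 6.8273e+02 -9.8130e+00 -2.6500e-01  6.8875e+01] 0.9464795285867154
top [ 6.60505e+02 -1.58560e+01 -2.68000e-01  1.44521e+02] 0.38334236956281564
scene [ 6.55353e+02  7.54100e+00 -2.57000e-01  9.48270e+01] 0.10341911608746628
[-80, 18, 15] [[386.  99.]]
[-80, -18, 15] [[242.  99.]]
[32, 18, 15] [[368. 455.]]
[32, -18, 15] [[260. 455.]]
```

```bash
cat >> h.py <<'E'
CODE=np.array([680,-9.5,68]);YAW=-.262
def scanpose():
    M=(R.from_euler('z',YAW)*R.from_euler('y',.35)).as_matrix()
    return CODE-M@[180,0,3]-5*M[:,2],toolR(YAW,.35)
E
python3 -c "
from h import *
p,r=scanpose();print(p);rel(p,r)"
```

```text
[514.03362888  35.00624238 122.20662364]
t 4.6 rel [-0.05, 0.346, 0.276] [-66.7, 39.6, 17.9]
```

>>> {"method": "carry_out", "body": {"motion": [[-0.007,0.05,0.04,-10,6,2,-1],[-0.02,0.14,0.11,-27,16,7,-1],[-0.033,0.23,0.185,-45,26,12,-1],[-0.044,0.31,0.245,-60,35,16,-1],[-0.05,0.346,0.276,-66.7,39.6,17.9,-1]]}}

```text
clock: 5.22
position: [514.5, 35.1, 119.3]
ee_rot: [0.129, 0.976, 0.022, -0.175]
contact_force: [0.2, -0.3, -1.2]
gripper_width: 35.1
grasp_force: 59.9
```

>>> {"method": "carry_out", "body": {"motion": [[0,0,0,0,0,0,-1],[0,0,0,0,0,0,-1],[0,0,0,0,0,0,-1]]}}

```text
clock: 5.6
position: [513.3, 34.8, 121.9]
ee_rot: [0.128, 0.976, 0.022, -0.173]
contact_force: [0.2, 0.5, -1.6]
gripper_width: 35.3
grasp_force: 59.9
```

Run:
```python
from h import *
p,r=scanpose();rel(p,r)
S=get_image("scene");T=get_image("top");W=get_image("wrist")
for n,i in(("s",S),("t",T),("w",W)): np.save(n+"4.npy",i,allow_pickle=True)
s=read_state();Rt=R.from_quat(s["ee_rot"]).as_matrix();M=np.c_[-Rt[:,0],Rt[:,1],-Rt[:,2]];mid=s["position"]+5*M[:,2]
win=mid+M@[80,0,3];print("window",win,"dist",np.linalg.norm(CODE-win),"axis",M[:,0])
o=np.zeros((450,800,3),np.uint8)
for k,im in enumerate((S,T)):
    c=im["color"].copy();u,v=proj(im,mid+M@[100,0,0])[0].astype(int)
    o[:,k*400:k*400+400]=cv2.resize(c[v-56:v+57,u-50:u+50],(400,450),interpolation=cv2.INTER_CUBIC);print(u,v)
    for l in([80,25,21],[80,-25,21],[32,25,21],[-80,18,15],[-80,-18,15],[180,0,3]):
        a=proj(im,mid+M@l)[0];x=(a-[u-50,v-56])*[4,450/113]+[k*400,0];print(l,x.round(0))
        if k*400<x[0]<k*400+400: cv2.circle(o,tuple(int(i) for i in x),3,(255,0,255),1)
cv2.imwrite("pics/scan.png",o)
```

```text
t 5.6 rel [-0.001, -0.0, 0.001] [-0.5, 0.4, -0.5]
window [588.97716928  14.78820529 102.22326024] dist 100.23125346096403 axis [ 0.90757184 -0.24269662 -0.34265391]
279 236
[80, 25, 21] [164. 215.]
[80, -25, 21] [244. 189.]
[32, 25, 21] [191. 239.]
[-80, 18, 15] [275. 308.]
[-80, -18, 15] [339. 286.]
[180, 0, 3] [158. 185.]
260 218
[80, 25, 21] [554. 227.]
[80, -25, 21] [635. 242.]
[32, 25, 21] [534. 294.]
[-80, 18, 15] [499. 465.]
[-80, -18, 15] [561. 477.]
[180, 0, 3] [632. 120.]
```

View pics/scan.png

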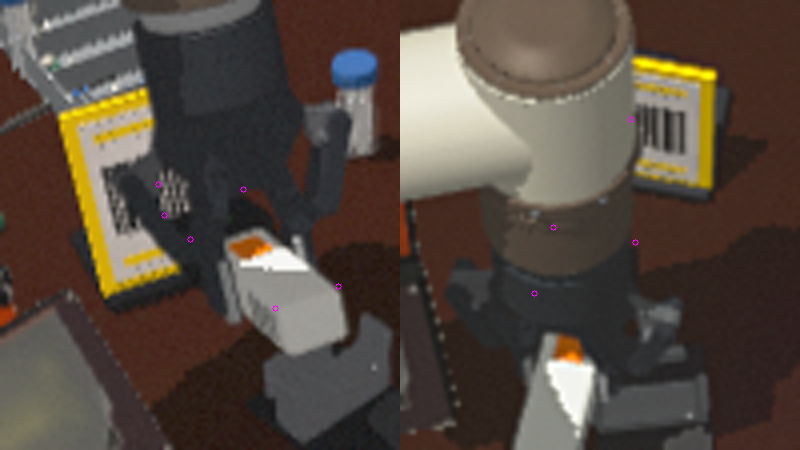

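The projected aim point falls on the code's centre in both views (scene crop 158,185; top crop 632,120), and the near end of the handle matches where it was predicted. I hold here.

>>> {"method": "carry_out", "body": {"motion": [[0,0,0,0,0,0,-1],[0,0,0,0,0,0,-1],[0,0,0,0,0,0,-1],[0,0,0,0,0,0,-1],[0,0,0,0,0,0,-1]]}}

```text
clock: 6.38
position: [514.0, 34.9, 121.6]
ee_rot: [0.128, 0.976, 0.022, -0.173]
contact_force: [0.1, -0.4, -1.2]
gripper_width: 34.9
grasp_force: 59.9
```

>>> {"method": "carry_out", "body": {"motion": [[0,0,0,0,0,0,-1],[0,0,0,0,0,0,-1],[0,0,0,0,0,0,-1],[0,0,0,0,0,0,-1],[0,0,0,0,0,0,-1]]}}

```text
clock: 7.0
position: [514.0, 34.9, 121.7]
ee_rot: [0.128, 0.976, 0.022, -0.173]
contact_force: [-0.9, 0.3, -0.6]
gripper_width: 35.5
grasp_force: 59.9
```

>>> {"method": "carry_out", "body": {"motion": [[0,0,0,0,0,0,-1],[0,0,0,0,0,0,-1],[0,0,0,0,0,0,-1],[0,0,0,0,0,0,-1],[0,0,0,0,0,0,-1]]}}

```text
clock: 7.62
position: [514.0, 34.9, 121.7]
ee_rot: [0.128, 0.976, 0.022, -0.173]
contact_force: [0.0, -0.6, -0.8]
gripper_width: 35.4
grasp_force: 59.9
```

>>> {"method": "carry_out", "body": {"motion": [[0,0,0,0,0,0,-1],[0,0,0,0,0,0,-1],[0,0,0,0,0,0,-1],[0,0,0,0,0,0,-1],[0,0,0,0,0,0,-1]]}}

```text
clock: 8.25
position: [514.0, 34.9, 121.6]
ee_rot: [0.128, 0.976, 0.022, -0.173]
contact_force: [-0.5, 0.3, -1.0]
gripper_width: 35.3
grasp_force: 59.9
```

Run:
```python
from h import *
s=read_state();print(s["position"],s["ee_rot"],s["grasp_force"])
p,r=scanpose();rel(p,r)
rel([448.1,-6,120],R.from_quat([-.009,1,-.001,-.001]))
```

```text
[514.0242089   34.88243239 121.6437943 ] [ 0.12838754  0.97628224  0.02212402 -0.17291664] 59.86523687839508
t 8.25 rel [-0.001, -0.0, 0.0] [0.2, 0.1, -0.5]
t 8.25 rel [0.05, -0.347, -0.276] [49.3, -56.5, 19.8]
```

Held steady for over 2.6 s. Now I bring it back above the cradle.

>>> {"method": "carry_out", "body": {"motion": [[0.007,-0.05,-0.04,7,-8,0,-1],[0.02,-0.14,-0.11,20,-23,8,-1],[0.033,-0.235,-0.185,33,-38,13,-1],[0.044,-0.31,-0.245,44,-51,18,-1],[0.05,-0.347,-0.276,49.3,-56.5,19.8,-1]]}}

```text
clock: 8.88
position: [446.3, -6.5, 120.2]
ee_rot: [-0.01, 1.0, -0.001, -0.001]
contact_force: [-0.7, 0.0, -1.6]
gripper_width: 35.4
grasp_force: 59.8
```

>>> {"method": "carry_out", "body": {"motion": [[0,0,0,0,0,0,-1],[0,0,0,0,0,0,-1],[0,0,0,0,0,0,-1]]}}

```text
clock: 9.25
position: [449.1, -5.7, 120.0]
ee_rot: [-0.009, 1.0, -0.001, -0.001]
contact_force: [-0.3, 0.9, -1.5]
gripper_width: 35.2
grasp_force: 59.8
```

Run:
```python
from h import *
rel([448.1,-6,65],R.from_quat([-.009,1,-.001,-.001]))
```

```text
t 9.25 rel [0.0, 0.001, -0.001] [0.9, -0.2, 55.1]
```

>>> {"method": "carry_out", "body": {"motion": [[0,0.001,-0.001,0.6,-0.2,15,-1],[0,0.001,-0.001,0.6,-0.2,32,-1],[0,0.001,-0.001,0.6,-0.2,46,-1],[0,0.001,-0.001,0.6,-0.2,54,-1],[0,0.001,-0.001,0.6,-0.2,55,-1]]}}

```text
clock: 9.88
position: [447.6, -6.3, 64.6]
ee_rot: [-0.009, 1.0, -0.001, -0.002]
contact_force: [0.4, -0.2, -1.8]
gripper_width: 35.4
grasp_force: 59.8
```

>>> {"method": "carry_out", "body": {"motion": [[0,0,0,0,0,6,-1],[0,0,0,0,0,12,-1],[0,0,0,0,0,17,-1],[0,0,0,0,0,20,-1],[0,0,0,0,0,21,-1]]}}

```text
clock: 10.5
position: [447.4, -6.4, 43.9]
ee_rot: [-0.009, 1.0, -0.001, -0.001]
contact_force: [-0.2, -0.1, -1.2]
gripper_width: 35.2
grasp_force: 59.8
```

>>> {"method": "carry_out", "body": {"motion": [[0,0,0,0,0,1,-1],[0,0,0,0,0,2,-1],[0,0,0,0,0,3,-1],[0,0,0,0,0,3.5,-1],[0,0,0,0,0,3.5,-1]]}}

```text
clock: 11.12
position: [447.4, -6.3, 40.5]
ee_rot: [-0.009, 1.0, -0.001, -0.001]
contact_force: [0.4, 0.2, -1.7]
gripper_width: 35.1
grasp_force: 59.8
```

>>> {"method": "carry_out", "body": {"motion": [[0,0,0,0,0,0.4,-1],[0,0,0,0,0,0.7,-1],[0,0,0,0,0,0.7,-1]]}}

```text
clock: 11.5
position: [447.4, -6.3, 40.2]
ee_rot: [-0.009, 1.0, -0.001, -0.001]
contact_force: [-1.8, 0.6, 4.0]
gripper_width: 35.5
grasp_force: 60.6
```

It has touched down at the same height and force as when it was picked up. I open, then rise.

>>> {"method": "carry_out", "body": {"motion": [[0,0,0,0,0,0,0],[0,0,0,0,0,0,0.5],[0,0,0,0,0,0,1],[0,0,0,0,0,0,1],[0,0,0,0,0,0,1]]}}

```text
clock: 12.12
position: [447.4, -6.4, 39.8]
ee_rot: [-0.009, 1.0, -0.001, -0.001]
contact_force: [-0.6, -0.0, -0.4]
gripper_width: 85.3
grasp_force: 0.0
```

>>> {"method": "carry_out", "body": {"motion": [[0,0,0,0,0,-10,1],[0,0,0,0,0,-40,1],[0,0,0,0,0,-85,1],[0,0,0,0,0,-130,1],[0,0,0,0,0,-160,1]]}}

```text
clock: 12.75
position: [448.2, -5.9, 202.9]
ee_rot: [-0.009, 1.0, -0.0, 0.001]
contact_force: [0.2, -0.4, -1.5]
gripper_width: 85.2
grasp_force: 0.0
```

>>> {"method": "carry_out", "body": {"motion": [[0,0,0,0,0,0,1],[0,0,0,0,0,0,1],[0,0,0,0,0,0,1]]}}

```text
clock: 13.12
position: [447.0, -6.2, 198.8]
ee_rot: [-0.009, 1.0, -0.001, -0.003]
contact_force: [-0.3, 0.3, 0.3]
gripper_width: 85.3
grasp_force: 0.0
```

Run:
```python
from h import *
W=get_image("wrist");S=get_image("scene");s=read_state();print(s["clock"],s["position"],s["gripper_width"])
o=np.zeros((480,800,3),np.uint8);o[:,:480]=W["color"][:,80:560];o[:320,480:]=cv2.resize(S["color"][170:330,215:375],(320,320),interpolation=cv2.INTER_CUBIC)
cv2.imwrite("pics/end.png",o);np.save("w5.npy",W,allow_pickle=True)
```

```text
13.225 [447.28103951  -6.16599544 198.90906395] 85.4749027362294
```

View pics/end.png

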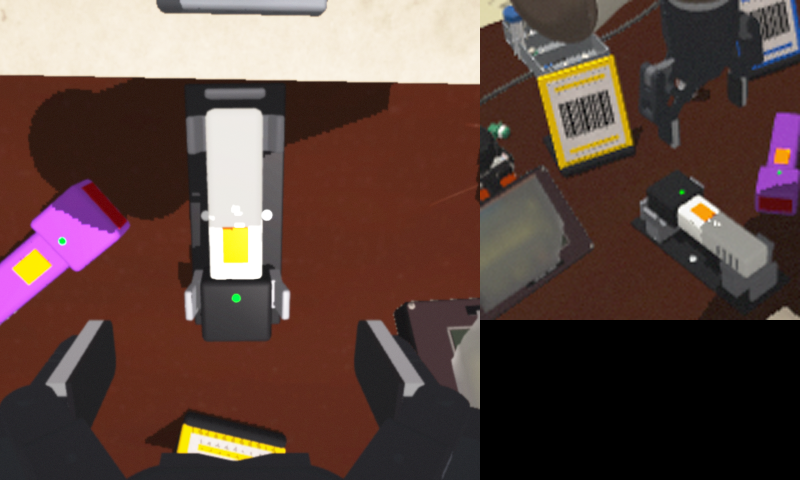

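The scanner is back between the saddles, its handle at (235, 110–278) and its head at the far end (237,310). The card and the other visible items are unmoved and the gripper is clear.

```bash
python3 -c "
from bench import *
print(job_done())"
```

```text
the job is handed in; nothing more can be done
None
```

I aimed the scanner square on at the middle of the yellow card's code from about 100 mm, held it steady for over 2.5 s, and laid it back in its cradle with the window at the same end. The gripper is open and clear, and I handed the job in at about 13 s.

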